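# Close up the pantry box with the fingertips

### The arm

A 7-joint arm with a two-finger parallel gripper is mounted at the origin on a cart in front of the work surface, level with it; the furniture and walls round the work are solid. World frame = base frame: x ahead of the robot, y to its left, z up, the work surface at z = 0. Lengths are in m, angles in degrees, forces in N, time in s.
With the tool pointing down it reaches from about 0.4 to 0.85 m from the base axis. Payload 4.4 kg.
Tool frame: the origin (TCP) lies at the very end of the fingers, on their centre line; the grasp point (between the pads) lies 19 mm behind it; z points along the fingers, y is the line along which they close (so a half turn about z gives the same grasp; the last joint's range is limited). The gripper opens to 94 mm and grips with 3 to 60 N. Pads are 16 mm wide; open, the fingers measure 119 mm over their backs; the gripper's body (75 mm by 177 mm) begins 78 mm behind the grasp point.
Start: joints at [65.271, 36.005, 2.206, 86.941, -1.547, 57.084, -1.146], TCP at [0.233, -0.607, 0.205] pointing down, gripper open.
Joint ranges: [-175.42, 175.42], [-21.48, 121.26], [-71.46, 75.88], [10.55, 141.38], [-63.04, 243.04], [13.31, 113.54], [-168.57, 168.57]. Speed limits (degrees/s): [147.25, 147.25, 180, 180, 180, 180, 180].

### API

Orientations are given as [roll, pitch, yaw] about the fixed x, y, z axes, in that order (R = Rz(yaw) Ry(pitch) Rx(roll)).
In Python, from station import manip, eyes gives the robot as it stands. The module is installed in compiled form; this text tells all that it offers.
- The arm moves only by the shell command python3 -m jog 'ROWS' [FORCE]. ROWS is a JSON object of lists of equal length, an entry for each row: "offset": the shift along the tool's x, y, z in m, a list of three; "rotation": the turn, a rotation vector about the tool's x, y, z in rad, a list of three; "claw": the closure in counts, from 0 (fully open) to 255 (shut). A call has 1 to 8 rows; each row shifts and turns the commanded pose from where the row before left it, along the tool's axes as they then stand; what a row does not reach is not made up. A row lasts 1/12 s, in which the tool goes at most 41.7 mm and 7.16 degrees, less where a joint would pass 70% of its speed; a pose out of reach is approached as far as the arm can. A call is refused whole if a number of a shift passes 0.0417 or a number of a turn 0.125, either way. A call with a gripper value outside its range is refused whole. The fingers move at their own pace and stop on an object; FORCE is the grip in N (left out, the last holds). Time passes only in rows, so rows that do not move let the fingers close. It gives the time, the measured TCP pose, the force, the opening and the grip force at its end, in the units of the state.
- manip.sense(): the state, without advancing time (a new reading comes with each control period).
- eyes.get_image(name): name is "side" or "top" or "wrist"; returns a dict with "pixels" (480x640x3 uint8, red, green, blue), "mtx" (3x3 intrinsics, pixels), "R" (3x3) and "t" (3): a world point X has camera coordinates R X + t; the wrist camera has in their place "hand_eye" (4x4, takes a point from camera to tool coordinates, whose origin is the TCP and whose axes are the flange's). Camera axes: x right, y down, z forward; pixel columns grow to the right and rows downward; lengths in m; the calibration is good to about 2 mm. A picture is of the moment at which its call begins: read the wrist's pose just before it. There is no depth.
- manip.job_done(): hands the job in; it is judged then, once.
Trained networks look in the newest picture that a camera, given by its name, has taken for a name from the list of things; names that differ only in an ending like _2 or _b are one class to them, and where a whole thing is asked for, a point or a joint stands for the part that bears it (a point fixed in the world has none). Each returns a list of dicts, best first, with "score" (0 to 1); they miss things now and then, are a little off and sometimes report something else, mostly with a low value. They report only what shows in the picture. A call takes as long as a camera call. They do not tell look-alikes from the thing itself.
- eyes.look_for(name, camera): "rect" ([left, top, right, bottom] in pixels, round what is visible of it).
- eyes.silhouettes(name, camera): "pixels" (480x640 bool, what is visible of it) and "rect" ([left, top, right, bottom] in pixels, round what is visible of it).
The state is a dict: "time_s": time; "joint_pos": joint angles; "qd": joint speeds; "joint_efforts": joint torques, N m; "tool_pos": TCP position; "tcp_rot": TCP orientation; "contact_force": force on the tool from outside, world axes, zero at the start; "wrist_torque": the same for the moment, N m; "grip_width": finger opening in m; "grasp_force": force on a finger pad.
Only numpy, scipy, OpenCV 4.12 (cv2) and the standard library are available. Lean on these libraries where they do the work, as an engineer would, in place of code of your own. Each camera call takes 0.05 s, during which the arm holds its last target. There are 200 camera calls.

### The job

Close up the low plywood pantry box on the worktop by pushing only, with the fingertips or the outside of the fingers: first push both of its drawers fully home while the lid is still standing open, then push the raised lid over and press it down fully shut. Do not pinch or lift anything or reach into the drawers; leave the flat tin in the box and the tin, jar and cup standing round the box where they are.

Things in the scene. Friction and masses are not known exactly. Their poses are not given: they have to be found in the camera images.
- box: Low plywood box, 140 deep (x) x 220 wide (y) x 86 mm high without lid, fixed on the worktop. Origin: centre of its underside; x points to its back (drawers are pushed home that way), y to its left seen from the front, z up. Two drawers side by side in the lower 58 mm; on top, set back 40 mm from the closed drawers' faces, an open compartment (floor 58, rim 85 mm up) under the lid.
- drawer_left (a joint): How far the left drawer (+y of the box) is pulled out, m: 0 fully home, at most 0.085; slides along the box's -x as it opens, with about 1.5 N of friction. It stays where it is left.
- drawer_right (a joint): The same for the right drawer (-y of the box).
- front_left (a point): Centre of the left drawer front's outer face, moving with the drawer; axes as the box's. At drawer 0 it is at (-70, +54, 32) mm in the box frame. The front is a panel 104 mm wide, 12 mm thick, 6 to 58 mm above the worktop, with a notch 40 mm wide, 14 mm deep in the middle of its upper edge (below the notch solid from 6 to 44 mm). Behind it is an open tray.
- front_right (a point): The same for the right drawer; at drawer 0 at (-70, -54, 32) mm in the box frame.
- lid (a joint): Angle of the lid, rad: 0 shut (flat), grows as it opens upward, 1.57 upright, at most 1.6. Its stiff friction hinge (0.25 N m, so about 1 to 4 N at the free edge) keeps it wherever it is left: it does not fall shut and must be pushed all the way down.
- lid_hinge (a point): Middle of the lid's hinge line, at the upper back edge of the box: (70, 0, 86) mm in the box frame. Its axes turn with the lid: -x from the hinge to the free edge, y along the hinge, z out of the lid's outer face (up when shut, to the back of the box when upright).
- lid_edge (a point): Middle of the lid's free edge, on its outer face; axes as lid_hinge, (-112, 0, 10) mm from it. The lid is a flat plywood plate 112 mm from hinge to free edge, 222 mm wide, 10 mm thick. Shut, its outer face is 96 mm above the worktop and the free edge is 28 mm behind the closed drawers' faces.
- sardine_tin: Flat oblong sardine tin, 63 x 105 x 24 mm, lying loose in the compartment under the lid, below its rim; origin at the centre of its underside. Leave it.
- tomato_tin: Round food tin, 57 mm diameter, 72 mm high, loose on the worktop right of the box; origin at the centre of its underside. Leave it.
- pepper_jar: Glass spice jar with a flip cap, 42 mm diameter, 96 mm high, loose on the worktop behind the box; origin at the centre of its underside. Leave it.
- cup: White espresso cup, 59 x 83 x 55 mm with its handle, loose on the worktop left of the box; origin at the centre of its underside. Leave it.
Mind the look-alikes: they are no part of the job. Leave any purple look-alike of the tomato_tin alone.

How it is judged:
By the outcome, as a careful person would: the job done as asked, in the order asked, and still so for the second after the job is handed in, with the robot touching nothing.
It also fails if it takes over 54 s, if anything falls off the work surface, if the arm or the gripper's body presses on something with over 40 N, if the wrist force passes 120 N, or if a joint passes its speed limit or range.

## Working session

There is one attempt and no reset: what is moved stays moved. The work goes in short steps, Python scripts to look and compute and a shell command to move; the robot and the scene stay as the last step left them, time stands still between calls to the robot, and variables do not carry over. Pictures are saved under pics/ and viewed, at most 10 in all, crops included, and the job is handed in when it is done.

```bash
mkdir -p pics; python3 - <<'E'
from station import manip, eyes
import cv2,numpy as np
s=manip.sense();print({k:np.round(s[k],3).tolist() for k in('time_s','tool_pos','tcp_rot','contact_force','grip_width')})
for c in('side','top'):
    im=eyes.get_image(c);cv2.imwrite(f'pics/{c}1.png',im['pixels'][:,:,::-1])
    np.savez(f'{c}.npz',**{k:im[k] for k in('mtx','R','t')})
    print(c,-im['R'].T@im['t'],im['mtx'][0,0])
    for n in('box','front_left','front_right','lid','sardine_tin','tomato_tin','pepper_jar','cup'):
        print(n,[(round(d['score'],2),np.round(d['rect']).tolist()) for d in eyes.look_for(n,c)[:3]])
E
```

```text
{'time_s': 0.0, 'tool_pos': [0.232, -0.606, 0.205], 'tcp_rot': [-179.898, 0.001, 20.956], 'contact_force': [-0.101, 0.022, 0.555], 'grip_width': 0.094}
side [ 0.45017894 -1.43703565  0.99303999] 619.9095556379854
box [(0.77, [258.0, 217.0, 380.0, 328.0])]
front_left [(0.95, [293.0, 237.0, 325.0, 267.0])]
front_right [(0.68, [256.0, 254.0, 303.0, 298.0])]
lid [(0.8, [312.0, 212.0, 384.0, 303.0])]
sardine_tin [(0.5, [259.0, 258.0, 304.0, 298.0])]
tomato_tin [(0.85, [385.0, 321.0, 413.0, 362.0]), (0.7, [253.0, 310.0, 282.0, 351.0]), (0.65, [215.0, 342.0, 242.0, 384.0])]
pepper_jar [(0.96, [340.0, 306.0, 362.0, 349.0]), (0.38, [292.0, 238.0, 325.0, 269.0])]
cup [(0.95, [279.0, 215.0, 305.0, 237.0])]
top [ 0.41210924 -0.29826876  0.98510339] 459.17505425829313
box [(0.76, [249.0, 143.0, 397.0, 306.0])]
front_left [(0.8, [253.0, 205.0, 305.0, 259.0])]
front_right [(0.64, [284.0, 244.0, 339.0, 304.0]), (0.43, [301.0, 145.0, 393.0, 238.0])]
lid [(0.78, [302.0, 144.0, 392.0, 234.0])]
sardine_tin [(0.79, [316.0, 188.0, 356.0, 244.0])]
tomato_tin [(0.96, [383.0, 278.0, 421.0, 306.0]), (0.88, [408.0, 139.0, 438.0, 174.0]), (0.72, [426.0, 316.0, 463.0, 346.0])]
pepper_jar []
cup [(0.75, [188.0, 246.0, 227.0, 276.0])]
```

```bash
python3 - <<'E'
import cv2
a=cv2.imread('pics/top1.png')[120:370,170:490];cv2.imwrite('pics/topc.png',cv2.resize(a,None,fx=2.4,fy=2.4,interpolation=2))
a=cv2.imread('pics/side1.png')[190:400,200:440];cv2.imwrite('pics/sidec.png',cv2.resize(a,None,fx=2.8,fy=2.8,interpolation=2))
E
```

```text
(no output)
```

View pics/topc.png

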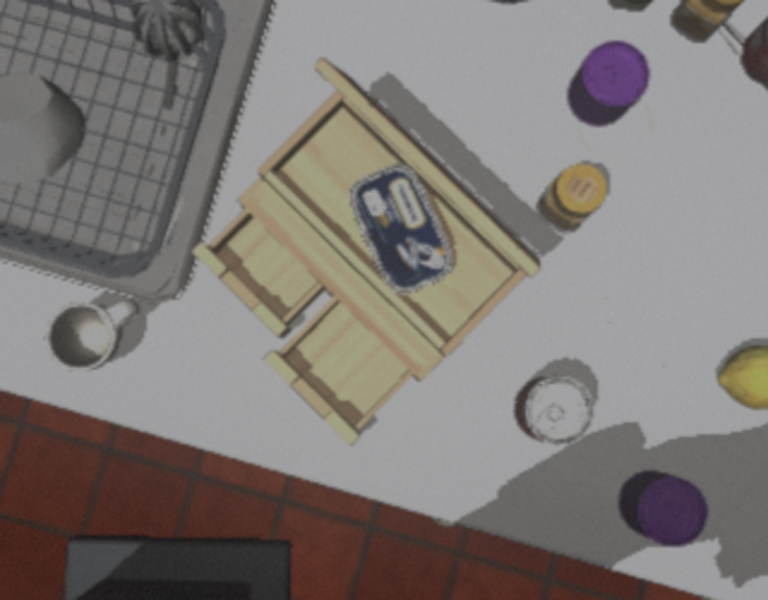

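View pics/sidec.png

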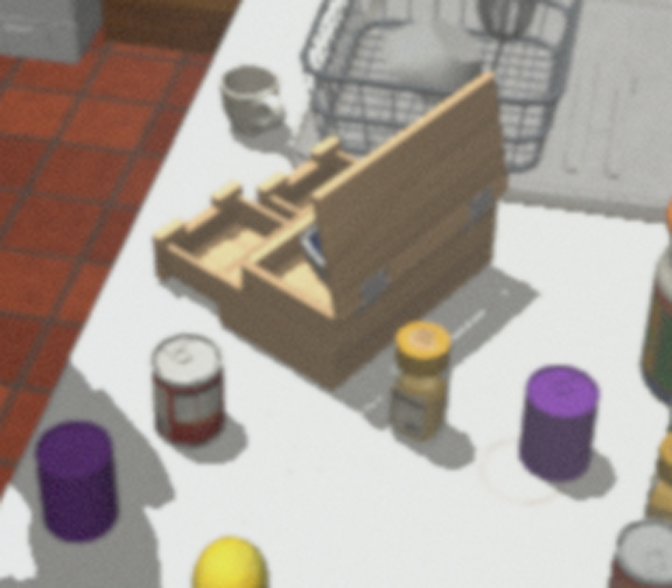

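The top crop shows the box turned about 45°. The left drawer face runs (195,250)–(283,334), the right one (266,355)–(352,443), and the lid edge (318,62)–(538,270). In the side crop the lid stands near upright, with its edge at (320,198)–(490,75), and the jar is close behind it. I'll fit the box pose and joints from these corners.

```bash
cat > fit.py <<'E'
import numpy as np
from scipy.optimize import least_squares
C={c:np.load(c+'.npz') for c in('top','side')}
def proj(c,X):
    q=C[c]['R']@X+C[c]['t'];p=C[c]['mtx']@q;return p[:2]/p[2]
def Rz(a):return np.array([[np.cos(a),-np.sin(a),0],[np.sin(a),np.cos(a),0],[0,0,1]])
def pt(p,kind,X):
    x,y,a,l,r,th=p;X=np.array(X)/1000.
    if kind=='L':X=X-[l,0,0]
    if kind=='R':X=X-[r,0,0]
    if kind=='lid':
        c,s=np.cos(th),np.sin(th);X=np.array([.07+X[0]*c+X[2]*s,X[1],.086-X[0]*s+X[2]*c])
    return Rz(a)@X+[x,y,0]
obs=[('top','L',(-70,106,58),(195,251)),('top','L',(-70,2,58),(282,335)),
('top','R',(-70,-2,58),(266,355)),('top','R',(-70,-106,58),(352,443)),
('top','b',(-30,110,85),(262,175)),('top','b',(-30,-110,85),(442,354)),
('top','lid',(-112,111,0),(318,68)),('top','lid',(-112,-111,10),(540,266)),
('side','R',(-70,-106,58),(155,240)),('side','L',(-70,106,58),(335,142)),
('side','b',(70,-110,0),(335,388)),('side','lid',(-112,-111,10),(322,202)),('side','lid',(-112,111,10),(492,73))]
f={'top':(2.4,170,120),'side':(2.8,200,190)}
def res(p):
    o=[]
    for c,k,X,uv in obs:
        s,u,v=f[c];o+=list(proj(c,pt(p,k,X))-[uv[0]/s+u,uv[1]/s+v])
    return np.array(o)
if __name__=='__main__':
    best=min((least_squares(res,[.4,-.2,a,.04,.04,1.4],loss='soft_l1') for a in np.arange(-3,3,1)),key=lambda s:s.cost)
    p=best.x;print(p.round(4),np.degrees(p[2]).round(1));print(res(p).reshape(-1,2).round(1).tolist())
    np.save('p.npy',p)
    for n,k,X in(('FL','L',(-70,54,32)),('FR','R',(-70,-54,32)),('hinge','b',(70,0,86)),('edge','lid',(-112,0,10))):print(n,pt(p,k,X).round(3))
    def ray(c,uv,z):
        q=C[c];d=q['R'].T@np.linalg.inv(q['mtx'])@[*uv,1];o=-q['R'].T@q['t'];return (o+d*(z-o[2])/d[2]).round(3)
    for n,uv,z in(('tomato',(402,290),.072),('jar',(412,199),.096),('cup',(204,259),.055)):print(n,ray('top',uv,z), (Rz(-p[2])@(ray('top',uv,z)-[p[0],p[1],0])).round(3))
E
python3 fit.py; python3 - <<'E'
from station import manip,eyes
im=eyes.get_image('wrist');print(im['hand_eye'].round(3).tolist())
E
```

```text
[ 0.5405 -0.3058 -0.7513  0.0427  0.0645  1.3472] -43.0
[[-0.1, -1.1], [-0.0, -0.5], [0.5, 0.2], [1.5, -0.1], [-2.1, -2.2], [2.6, 0.5], [-2.0, -0.8], [1.3, 0.1], [-1.4, -2.3], [-1.3, -3.2], [-1.3, 3.2], [-1.1, -1.5], [0.8, -0.4]]
FL [ 0.495 -0.189  0.032]
FR [ 0.405 -0.253  0.032]
hinge [ 0.592 -0.354  0.086]
edge [ 0.581 -0.343  0.197]
tomato [ 0.402 -0.456  0.072] [ 0.001 -0.204  0.072]
jar [ 0.58  -0.471  0.096] [ 0.142 -0.094  0.096]
cup [ 0.456 -0.058  0.055] [-0.231  0.123  0.055]
[[-0.0, -0.962, -0.274, 0.08], [1.0, -0.0, -0.0, -0.0], [0.0, -0.274, 0.962, -0.179], [0.0, 0.0, 0.0, 1.0]]
```

```bash
cat > st.py <<'E'
from station import manip
import numpy as np
from fit import Rz
p=np.load('p.npy');s=manip.sense()
b=Rz(-p[2])@(np.array(s['tool_pos'])-[p[0],p[1],0])
print('t',round(s['time_s'],2),'box-frame',b.round(4),'rot',np.round(s['tcp_rot'],1),'yaw want',round(np.degrees(p[2])+90,1),'F(box)',(Rz(-p[2])@s['contact_force']).round(1),'w',round(s['grip_width'],3),'j',np.round(s['joint_pos'],0))
E
python3 -m jog '{"offset":[[0,0,0],[0,0,0],[0,0,0],[0,0,0]],"rotation":[[0,0,-0.114],[0,0,-0.114],[0,0,-0.114],[0,0,-0.112]],"claw":[255,255,255,255]}' 20 && python3 -m jog '{"offset":[[0.03,-0.012,0],[0.03,-0.012,0],[0.03,-0.012,0],[0.03,-0.012,0],[0.03,-0.012,0],[0.03,-0.012,0]],"rotation":[[0,0,0],[0,0,0],[0,0,0],[0,0,0],[0,0,0],[0,0,0]],"claw":[255,255,255,255,255,255]}'; python3 st.py
```

```text
time_s: 1.28
tool_pos: [0.2325, -0.607, 0.2055]
tcp_rot: [180.0, 0.0, 47.3]
contact_force: [-1.1, 0.1, -0.7]
grip_width: 0.0709
grasp_force: 0.0
time_s: 1.78
tool_pos: [0.3031, -0.4249, 0.2057]
tcp_rot: [180.0, 0.0, 46.9]
contact_force: [0.6, -0.7, -0.4]
grip_width: 0.0312
grasp_force: 0.0
t 1.78 box-frame [-0.0922 -0.2492  0.2057] rot [180.    0.   46.9] yaw want 47.0 F(box) [ 0.9 -0.1 -0.4] w 0.031 j [ 55.  26.  -6. 107.   3.  47.   5.]
```

```bash
python3 -m jog '{"offset":[[0.025,-0.012,0],[0.025,-0.012,0],[0.025,-0.012,0],[0.025,-0.012,0],[0.025,-0.012,0],[0.025,-0.012,0],[0.025,-0.012,0],[0.02,0,0]],"rotation":[[0,0,0],[0,0,0],[0,0,0],[0,0,0],[0,0,0],[0,0,0],[0,0,0],[0,0,0]],"claw":[255,255,255,255,255,255,255,255]}'; python3 st.py; python3 - <<'E'
from station import eyes
import cv2
im=eyes.get_image('wrist');cv2.imwrite('pics/w1.png',im['pixels'][:,:,::-1])
E
```

```text
time_s: 2.45
tool_pos: [0.3736, -0.2235, 0.2057]
tcp_rot: [-179.9, 0.0, 47.1]
contact_force: [0.2, -0.8, -1.5]
grip_width: 0.0005
grasp_force: 0.0
t 2.45 box-frame [-0.1781 -0.0538  0.2057] rot [-179.9    0.    47.1] yaw want 47.0 F(box) [ 0.7 -0.5 -1.5] w 0.001 j [ 33.  19.  -8. 119.   4.  42. -20.]
```

View pics/w1.png

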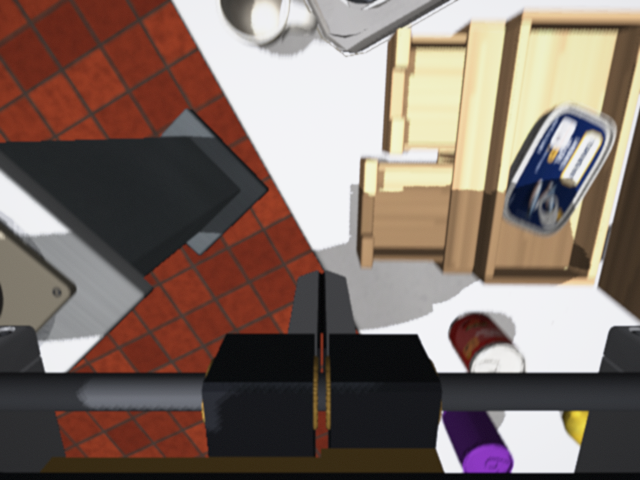

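The wrist view is aligned with the box. The right drawer face is at column 361 (rows 160–265) and the left at column 388 (rows 35–155). The fingertip is at about (322,275), over the clear worktop in front of the box.

```bash
python3 - <<'E'
from station import eyes,manip
import numpy as np
from fit import Rz
from scipy.spatial.transform import Rotation as Ro
p=np.load('p.npy');s=manip.sense();im=eyes.get_image('wrist');H=im['hand_eye']
R=Ro.from_euler('xyz',s['tcp_rot'],degrees=True).as_matrix()
def ray(uv,z):
    d=R@H[:3,:3]@np.linalg.inv(im['mtx'])@[*uv,1];o=np.array(s['tool_pos'])+R@H[:3,3];X=o+d*(z-o[2])/d[2]
    return (Rz(-p[2])@(X-[p[0],p[1],0])).round(4)
for n,uv,z in(('R0',(362,160),.058),('R1',(361,265),.058),('L0',(388,150),.058),('L1',(396,32),.058),('tom top',(498,360),.072)):print(n,ray(uv,z))
for n in('front_left','front_right','lid','box'):print(n,[(round(d['score'],2),np.round(d['rect']).tolist()) for d in eyes.look_for(n,'wrist')[:2]])
E
```

```text
R0 [-0.1409  0.0068  0.058 ]
R1 [-0.1383 -0.0927  0.058 ]
L0 [-0.1183  0.0157  0.058 ]
L1 [-0.117   0.1093  0.058 ]
tom top [ 0.0008 -0.1878  0.072 ]
front_left [(0.78, [380.0, 35.0, 465.0, 163.0])]
front_right [(0.96, [352.0, 165.0, 451.0, 273.0]), (0.69, [379.0, 37.0, 463.0, 161.0])]
lid [(0.94, [594.0, 94.0, 639.0, 323.0]), (0.49, [377.0, 34.0, 462.0, 163.0])]
box [(0.87, [355.0, 22.0, 640.0, 324.0])]
```

```bash
python3 -m jog '{"offset":[[0,0,0.03],[0,0,0.035],[0,0,0.035],[0,0,0.035],[0,0,0.025],[0,0,0.013],[0,0,0]],"rotation":[[0,0,0],[0,0,0],[0,0,0],[0,0,0],[0,0,0],[0,0,0],[0,0,0]],"claw":[255,255,255,255,255,255,255]}' && python3 st.py && python3 -m jog '{"offset":[[0,0.012,0],[0,0.012,0],[0,0.01,0],[0,0.01,0],[0,0.01,0],[0,0.01,0]],"rotation":[[0,0,0],[0,0,0],[0,0,0],[0,0,0],[0,0,0],[0,0,0]],"claw":[255,255,255,255,255,255]}'; python3 st.py
```

```text
time_s: 3.33
tool_pos: [0.3719, -0.2268, 0.0299]
tcp_rot: [-179.7, 0.1, 46.9]
contact_force: [0.3, -0.4, 0.6]
grip_width: 0.0005
grasp_force: 0.0
t 3.33 box-frame [-0.1772 -0.0574  0.0299] rot [-1.797e+02  1.000e-01  4.690e+01] yaw want 47.0 F(box) [ 0.5 -0.1  0.6] w 0.001 j [ 30.  38.  -4. 128.   9.  15. -25.]
time_s: 3.83
tool_pos: [0.4199, -0.271, 0.0333]
tcp_rot: [-179.9, 0.1, 46.9]
contact_force: [-2.0, 0.2, -1.3]
grip_width: 0.0003
grasp_force: 1.0
t 3.83 box-frame [-0.1119 -0.057   0.0333] rot [-1.799e+02  1.000e-01  4.690e+01] yaw want 47.0 F(box) [-1.6 -1.2 -1.3] w 0.0 j [ 33.  40.  -5. 118.   9.  22. -22.]
```

```bash
python3 -m jog '{"offset":[[0,0.01,0],[0,0.008,0],[0,0.003,0]],"rotation":[[0,0,0],[0,0,0],[0,0,0]],"claw":[255,255,255]}' |tail -3&& python3 st.py && python3 -m jog '{"offset":[[0,0.003,0],[0,0.002,0],[0,0.002,0]],"rotation":[[0,0,0],[0,0,0],[0,0,0]],"claw":[255,255,255]}' |tail -3; python3 st.py
```

```text
contact_force: [-0.9, 0.2, 0.5]
grip_width: 0.0006
grasp_force: 0.8
t 4.08 box-frame [-0.0892 -0.0567  0.0332] rot [179.9   0.   46.8] yaw want 47.0 F(box) [-0.7 -0.5  0.5] w 0.001 j [ 34.  41.  -6. 115.   9.  24. -22.]
contact_force: [-3.4, 2.7, 3.4]
grip_width: 0.0
grasp_force: 2.6
t 4.33 box-frame [-0.0848 -0.0558  0.0326] rot [-179.9    0.    47. ] yaw want 47.0 F(box) [-4.3 -0.4  3.4] w 0.0 j [ 34.  41.  -6. 114.   9.  25. -22.]
```

```bash
python3 -m jog '{"offset":[[0,0.002,0],[0,0.002,0],[0,0,0]],"rotation":[[0,0,0],[0,0,0],[0,0,0]],"claw":[255,255,255]}' |tail -3&& python3 st.py && python3 -m jog '{"offset":[[0,0.002,0],[0,0.002,0],[0,0,0]],"rotation":[[0,0,0],[0,0,0],[0,0,0]],"claw":[255,255,255]}' |tail -3; python3 st.py
```

```text
contact_force: [-7.2, 6.1, 6.8]
grip_width: 0.0004
grasp_force: 4.7
t 4.58 box-frame [-0.0849 -0.0557  0.032 ] rot [-1.794e+02  1.000e-01  4.700e+01] yaw want 47.0 F(box) [-9.5 -0.5  6.8] w 0.0 j [ 34.  42.  -6. 114.   9.  26. -21.]
contact_force: [-11.1, 10.8, 10.4]
grip_width: 0.0003
grasp_force: 7.8
t 4.83 box-frame [-0.0848 -0.0557  0.0316] rot [-179.     0.2   47.1] yaw want 47.0 F(box) [-15.5   0.4  10.4] w 0.0 j [ 34.  42.  -6. 113.   9.  26. -21.]
```

```bash
python3 -m jog '{"offset":[[0,-0.01,0],[0,-0.02,0],[0,-0.025,0],[0,-0.025,0],[0.025,0,0],[0.03,0,0],[0.03,0,0],[0,0,0]],"rotation":[[0,0,0],[0,0,0],[0,0,0],[0,0,0],[0,0,0],[0,0,0],[0,0,0],[0,0,0]],"claw":[255,255,255,255,255,255,255,255]}' |tail -3&& python3 st.py && python3 -m jog '{"offset":[[0,0.012,0],[0,0.01,0],[0,0.01,0],[0,0.01,0],[0,0.01,0],[0,0.005,0]],"rotation":[[0,0,0],[0,0,0],[0,0,0],[0,0,0],[0,0,0],[0,0,0]],"claw":[255,255,255,255,255,255]}' |tail -3; python3 st.py
```

```text
contact_force: [0.3, -0.1, 0.9]
grip_width: 0.0005
grasp_force: 0.0
t 5.5 box-frame [-0.1543  0.038   0.0331] rot [179.7  -0.4  47.5] yaw want 47.0 F(box) [0.3 0.2 0.9] w 0.001 j [ 20.  39.  -4. 121.   6.  19. -31.]
contact_force: [-1.0, 1.1, 0.8]
grip_width: 0.0003
grasp_force: 0.8
t 6.0 box-frame [-0.0971  0.0294  0.0325] rot [179.9  -0.   46.9] yaw want 47.0 F(box) [-1.4  0.1  0.8] w 0.0 j [ 24.  42.  -4. 113.   7.  25. -28.]
```

```bash
python3 -m jog '{"offset":[[0,0.005,0],[0,0.004,0],[0,0.003,0],[0,0.002,0],[0,0,0]],"rotation":[[0,0,0],[0,0,0],[0,0,0],[0,0,0],[0,0,0]],"claw":[255,255,255,255,255]}' |tail -3&& python3 st.py && python3 -m jog '{"offset":[[0,0.002,0],[0,0.002,0],[0,0,0]],"rotation":[[0,0,0],[0,0,0],[0,0,0]],"claw":[255,255,255]}' |tail -3; python3 st.py
```

```text
contact_force: [-0.2, -0.4, -0.0]
grip_width: 0.0
grasp_force: 0.3
t 6.42 box-frame [-0.0843  0.0293  0.0324] rot [180.    0.   46.9] yaw want 47.0 F(box) [ 0.1 -0.4 -0. ] w 0.0 j [ 24.  42.  -4. 111.   7.  27. -28.]
contact_force: [-5.6, 4.6, 5.5]
grip_width: 0.0003
grasp_force: 3.7
t 6.67 box-frame [-0.0844  0.0292  0.0321] rot [-1.796e+02  1.000e-01  4.700e+01] yaw want 47.0 F(box) [-7.2 -0.4  5.5] w 0.0 j [ 25.  42.  -5. 111.   7.  28. -28.]
```

```bash
python3 -m jog '{"offset":[[0,0.002,0],[0,0.002,0],[0,0,0]],"rotation":[[0,0,0],[0,0,0],[0,0,0]],"claw":[255,255,255]}' |tail -3; python3 st.py;  python3 -m jog '{"offset":[[0,-0.01,0],[0,-0.02,0],[0,-0.02,-0.01],[0,0,-0.035],[0,0,-0.04],[0,0,-0.04],[0,0,-0.04],[0,0,-0.04]],"rotation":[[0,0,0],[0,0,0],[0,0,0],[0,0,0],[0,0,0],[0,0,0],[0,0,0],[0,0,0]],"claw":[255,255,255,255,255,255,255,255]}' |tail -3;python3 st.py; python3 - <<'E'
from station import eyes
import cv2,numpy as np
a=eyes.get_image('wrist')['pixels'][:,:,::-1]
b=eyes.get_image('top')['pixels'][120:370,170:490,::-1]
cv2.imwrite('pics/m2.png',np.hstack([cv2.resize(a,(400,300)),cv2.resize(b,(384,300),interpolation=2)]))
E
```

```text
contact_force: [-9.9, 9.6, 8.4]
grip_width: 0.0002
grasp_force: 6.9
t 6.92 box-frame [-0.0844  0.0291  0.0317] rot [-179.2    0.2   47.1] yaw want 47.0 F(box) [-13.8   0.3   8.4] w 0.0 j [ 25.  43.  -5. 110.   7.  28. -28.]
contact_force: [0.1, -1.2, -0.3]
grip_width: 0.0007
grasp_force: 0.0
t 7.58 box-frame [-0.1264  0.0296  0.2399] rot [179.9  -0.   47. ] yaw want 47.0 F(box) [ 0.9 -0.8 -0.3] w 0.001 j [ 25.  22.  -7. 107.   3.  51. -27.]
```

View pics/m2.png

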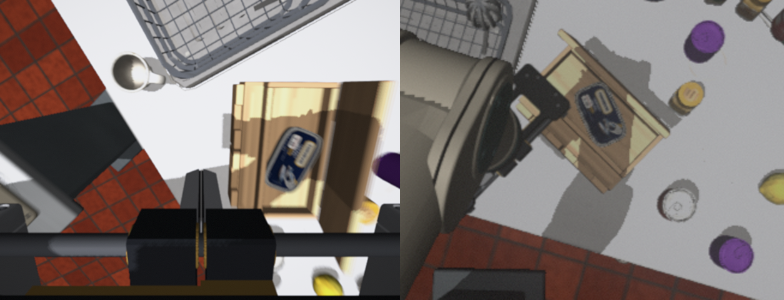

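Both drawers are flush (face at column ~233 in the wrist view) and the lid is still standing. Next I'll go over the lid to a point behind it.

```bash
python3 -m jog '{"offset":[[0,0.005,-0.03],[-0.005,0.03,0],[-0.005,0.035,0],[-0.005,0.035,0],[-0.005,0.035,0],[-0.005,0.035,0],[-0.005,0.035,0],[0,0.032,0]],"rotation":[[0,0,0],[0,0,0],[0,0,0],[0,0,0],[0,0,0],[0,0,0],[0,0,0],[0,0,0]],"claw":[255,255,255,255,255,255,255,255]}' |tail -3;python3 st.py;python3 - <<'E'
from station import eyes
import cv2,numpy as np
a=eyes.get_image('wrist')['pixels'][:,:,::-1]
b=eyes.get_image('side')['pixels'][150:390,180:500,::-1]
cv2.imwrite('pics/m3.png',np.hstack([cv2.resize(a,(400,300)),cv2.resize(b,(400,300),interpolation=2)]))
E
```

```text
contact_force: [0.5, 0.1, 0.3]
grip_width: 0.0003
grasp_force: 0.0
t 8.35 box-frame [ 0.1177 -0.0025  0.2665] rot [1.80e+02 1.00e-01 4.69e+01] yaw want 47.0 F(box) [0.3 0.4 0.3] w 0.0 j [ 32.  41.  -5.  66.   3.  73. -16.]
```

View pics/m3.png

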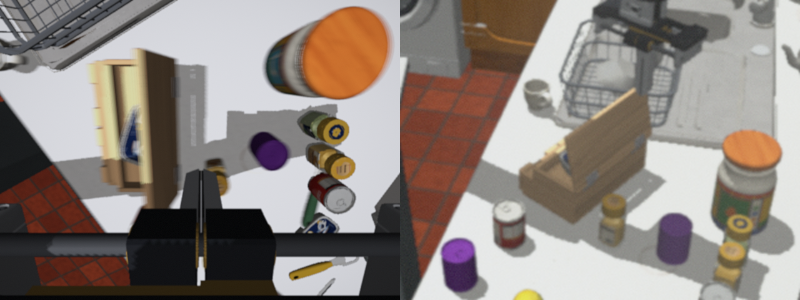

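```bash
python3 -m jog '{"offset":[[0,0,0.03],[0,0,0.035],[0,0,0.03],[0,-0.012,0],[0,-0.012,0],[0,-0.012,0],[0,0,0]],"rotation":[[0,0,0],[0,0,0],[0,0,0],[0,0,0],[0,0,0],[0,0,0],[0,0,0]],"claw":[255,255,255,255,255,255,255]}' |tail -3;python3 st.py; python3 -m jog '{"offset":[[0,-0.01,0],[0,-0.01,0],[0,-0.012,0.003],[0,-0.01,0.006],[0,-0.01,0.007]],"rotation":[[0,0,0],[0,0,0],[0,0,0],[0,0,0],[0,0,0]],"claw":[255,255,255,255,255]}' |tail -3;python3 st.py
```

```text
contact_force: [-0.2, 0.1, 0.9]
grip_width: 0.0002
grasp_force: 0.0
t 9.03 box-frame [0.0765 0.0003 0.172 ] rot [-179.8    0.    47.1] yaw want 47.0 F(box) [-0.2 -0.   0.9] w 0.0 j [ 31.  42.  -5.  80.   4.  58. -17.]
contact_force: [0.6, -0.7, 2.6]
grip_width: 0.0004
grasp_force: 1.3
t 9.45 box-frame [0.029  0.     0.1578] rot [ 1.797e+02 -1.000e-01  4.700e+01] yaw want 47.0 F(box) [ 0.9 -0.1  2.6] w 0.0 j [ 31.  39.  -5.  90.   4.  51. -19.]
```

```bash
python3 -m jog '{"offset":[[0,-0.008,0.008],[0,-0.006,0.01],[0,-0.005,0.011],[0,-0.003,0.012],[0,-0.003,0.01],[0,0,0]],"rotation":[[0,0,0],[0,0,0],[0,0,0],[0,0,0],[0,0,0],[0,0,0]],"claw":[255,255,255,255,255,255]}' |tail -3;python3 st.py; python3 -m jog '{"offset":[[0,0,0.005],[0,0,0.004],[0,0,0]],"rotation":[[0,0,0],[0,0,0],[0,0,0]],"claw":[255,255,255]}' |tail -3;python3 st.py
```

```text
contact_force: [-1.5, -0.6, -0.1]
grip_width: 0.0004
grasp_force: 0.0
t 9.95 box-frame [ 0.0011 -0.0002  0.1041] rot [-179.9    0.    47. ] yaw want 47.0 F(box) [-0.7 -1.5 -0.1] w 0.0 j [ 30.  41.  -5.  97.   5.  43. -20.]
contact_force: [-0.1, -1.7, -0.2]
grip_width: 0.0006
grasp_force: 0.0
t 10.2 box-frame [ 0.0027 -0.0002  0.0965] rot [180.  -0.  47.] yaw want 47.0 F(box) [ 1.1 -1.3 -0.2] w 0.001 j [ 30.  41.  -5.  97.   5.  42. -20.]
```

```bash
python3 -m jog '{"offset":[[0,0,0.002],[0,0,0.002],[0,0,0]],"rotation":[[0,0,0],[0,0,0],[0,0,0]],"claw":[255,255,255]}' |tail -3;python3 st.py; python3 -m jog '{"offset":[[0,0,0.002],[0,0,0.001],[0,0,0]],"rotation":[[0,0,0],[0,0,0],[0,0,0]],"claw":[255,255,255]}' |tail -3;python3 st.py
```

```text
contact_force: [-6.1, 4.3, 22.6]
grip_width: 0.0005
grasp_force: 11.6
t 10.45 box-frame [ 0.0031 -0.0002  0.0961] rot [179.9  -0.   47. ] yaw want 47.0 F(box) [-7.4 -1.  22.6] w 0.0 j [ 30.  41.  -5.  97.   5.  42. -20.]
contact_force: [-11.0, 5.7, 41.0]
grip_width: 0.0005
grasp_force: 20.5
t 10.7 box-frame [ 0.0031 -0.0002  0.0958] rot [179.8  -0.   46.9] yaw want 47.0 F(box) [-11.9  -3.3  41. ] w 0.0 j [ 30.  41.  -5.  97.   5.  42. -20.]
```

```bash
python3 -m jog '{"offset":[[0,0,-0.01],[0,0,-0.03],[0,0,-0.04],[0,0,-0.04],[0,-0.03,-0.02],[0,-0.04,0],[0,-0.04,0],[0,-0.04,0]],"rotation":[[0,0,0],[0,0,0],[0,0,0],[0,0,0],[0,0,0],[0,0,0],[0,0,0],[0,0,0]],"claw":[255,255,255,255,255,255,255,255]}' |tail -3;python3 st.py;python3 - <<'E'
from station import eyes
import cv2,numpy as np
a=eyes.get_image('wrist')['pixels'][:,:,::-1]
b=eyes.get_image('side')['pixels'][190:400,200:480,::-1]
cv2.imwrite('pics/m4.png',np.hstack([cv2.resize(a,(400,300)),cv2.resize(b,(400,300),interpolation=2)]))
for c in('side','top'):
    eyes.get_image(c)
    for n in('tomato_tin','pepper_jar','cup'):print(c,n,[(round(d['score'],2),np.round(d['rect']).tolist()) for d in eyes.look_for(n,c)[:3]])
E
```

```text
contact_force: [0.8, 0.1, -0.4]
grip_width: 0.0004
grasp_force: 0.0
t 11.37 box-frame [-0.1485 -0.0006  0.23  ] rot [179.9  -0.   46.9] yaw want 47.0 F(box) [ 0.5  0.6 -0.4] w 0.0 j [ 27.  20.  -6. 112.   3.  48. -24.]
side tomato_tin [(0.91, [388.0, 322.0, 412.0, 361.0]), (0.67, [213.0, 342.0, 244.0, 384.0]), (0.59, [253.0, 307.0, 279.0, 352.0])]
side pepper_jar [(0.81, [339.0, 306.0, 363.0, 347.0])]
side cup [(0.66, [279.0, 211.0, 304.0, 237.0])]
top tomato_tin [(0.86, [383.0, 276.0, 420.0, 307.0]), (0.86, [428.0, 316.0, 464.0, 347.0]), (0.65, [407.0, 138.0, 440.0, 172.0])]
top pepper_jar [(0.89, [391.0, 187.0, 422.0, 218.0]), (0.51, [271.0, 152.0, 392.0, 272.0])]
top cup [(0.62, [270.0, 206.0, 274.0, 212.0]), (0.61, [272.0, 155.0, 392.0, 275.0])]
```

View pics/m4.png

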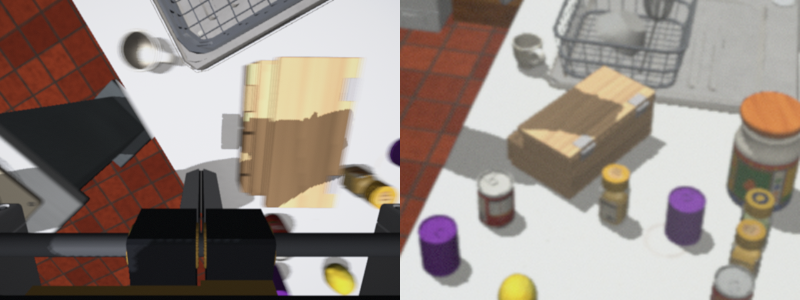

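The lid lies flat and both drawer faces are flush. The tin, jar and cup are where they were, and the arm is touching nothing.

```bash
python3 -c "
from station import manip;print(manip.job_done())"
```

```text
the job is handed in; nothing more can be done
None
```

I pushed both drawers home against their stops, then pushed the lid over and pressed it fully shut. The tin, jar and cup round the box stayed where they were, and I handed the job in at about 11.5 s; no verdict came back.

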